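# Unlock the sample shuttle and hold it at the reading notch

## Robot

A 6-joint arm with a two-finger parallel gripper is mounted at the origin on a cart in front of the work surface, level with it; the furniture and walls round the work are solid. World frame = base frame: x ahead of the robot, y to its left, z up, the work surface at z = 0. Lengths are in m, angles in rad, forces in N, time in s.
With the tool pointing down it reaches from about 0.325 to 0.775 m from the base axis. Payload 5.5 kg.
Tool frame: the origin (TCP) lies at the very end of the fingers, on their centre line; the grasp point (between the pads) lies 19 mm behind it (env.grasp_offset is the distance from the TCP to the grasp point, in m); z points along the fingers, y is the direction in which the jaws open and shut (so a half turn about z gives the same grasp; the last joint's range is limited). The gripper opens to 85 mm and grips with 20 to 120 N. Pads are 22 mm wide; open, the fingers measure 114 mm over their backs; the gripper's body (76 mm by 85 mm) begins 54 mm behind the grasp point. The pads swing forward as they close: fully open they stand 13 mm farther back than shut.
Start: joints at [1.139, 0.091, 1.231, -0, 1.82, -0.057], TCP at [0.22, 0.558, 0.231] pointing down, gripper open.
Joint ranges: [-2.87, 2.87], [-0.86, 2.18], [0.17, 2.46], [-1.51, 4.65], [0.06, 2.69], [-2.65, 2.65]. Speed limits (rad/s): [2.57, 2.57, 3.01, 3.14, 3.14, 3.14].

## Interface

Orientations are given as a unit quaternion [w, x, y, z].
In Python, from bench import status, read_camera, camera_params, env, recognise, outline_of, tip_of gives the robot as it stands.
- The arm moves only by the tool arm_command, never from a script. Its argument "deltas" is a list of rows, each an object of numbers: "dx", "dy", "dz": the shift along the tool's x, y, z scaled (see below); "yaw": the turn about the tool's z scaled (see below). In form: [{"dx": .., "dy": .., "dz": .., "yaw": ..}, ...]. A call has exactly 8 rows; each row is the pose to reach, as a shift and turn from the pose commanded when the call began, along the tool's axes at that moment, turning the shorter way round; what a row does not reach only later rows make up. The controller multiplies each number of a shift by 1000 mm and each number of a turn by 2 pi rad. A row lasts 1/12 s, in which the tool goes at most 41.7 mm and 7.16 degrees, less where a joint would pass 70% of its speed; a pose out of reach is approached as far as the arm can. A call with a number of a shift or a turn outside -1 to 1 is refused whole. A call with a gripper value outside its range is refused whole. "hand" is the closure, from -1 (fully open) to 1 (shut), set as the call begins (left out, the last holds). The fingers move at their own pace and stop on an object; "grip_force" is the grip in N (left out, the last holds). Time passes only in rows, so rows that repeat a pose let the fingers close, or fill a call up. It gives the time, the measured TCP pose, the force and the opening at its end, in the units of the state.
- status.state(): the state, without advancing time (a new reading comes with each control period).
- read_camera(name): name is "side" or "top" or "wrist"; returns (picture, depth): 480x640x3 uint8, blue, green, red; 480x640 float32, m along the optical axis (not along the pixel's ray), 0 where there is no reading.
- camera_params(name): a dict with "K" (3x3 intrinsics, pixels), "world_to_cam" (4x4, takes a point from world to camera coordinates). Camera axes: x right, y up, looking along -z (the intrinsics and any distortion apply to the point x, -y, -z); pixel columns grow to the right and rows downward; lengths in m; the calibration is good to about 2 mm. A picture is of the moment at which its call begins: read the wrist's pose just before it. camera_params takes no time and is no camera call; for the wrist camera it gives the pose at the moment of the call.
- env.finish_job(): hands the job in, once; it reports no verdict.
Trained networks look in the newest picture that a camera, given by its name, has taken for a name from the list of things; names that differ only in an ending like _2 or _b are one class to them, and where a whole thing is asked for, a point or a joint stands for the part that bears it (a point fixed in the world has none). Each returns a list of dicts, best first, with "p" (0 to 1); they miss things now and then, are a little off and sometimes report something else, mostly with a low value. They report only what shows in the picture. A call takes as long as a camera call.
- recognise(camera, thing): "rect" ([left, top, right, bottom] as shares, 0 to 1, of the picture: columns of its width, rows of its height, round what is visible of it).
- outline_of(camera, thing): "mask" (480x640 bool, what is visible of it) and "rect" ([left, top, right, bottom] as shares, 0 to 1, of the picture: columns of its width, rows of its height, round what is visible of it).
- tip_of(camera, thing): "position" ([column, row] as shares, 0 to 1, of the picture: columns of its width, rows of its height: a listed point, or the origin of a listed thing).
The state is a dict: "time_s": time; "qpos": joint angles; "dq": joint speeds; "joint_efforts": joint torques, N m; "tool_pos": TCP position; "eef_rot": TCP orientation; "wrist_force": force on the tool from outside, world axes, zero at the start; "moment": the same for the moment, N m; "opening": finger opening in m.
Only numpy, scipy, OpenCV 4.12 (cv2) and the standard library are available. Lean on these libraries where they do the work, as an engineer would, in place of code of your own. Each camera call takes 0.05 s, during which the arm holds its last target.

## Task

Bring the sample bottle in front of the reading head: first draw the transport lock knob fully out towards the robot to its end stop, then pinch the upright grip of the shuttle between the fingers and slide the shuttle along its rods until it clicks into the head's ball detent. Do not run past the notch, leave the lock drawn out, and leave the other things on the bench where they are. The program finishes while the fingers are still pinching the shuttle's grip, standing still at the notch.

Things in the scene. Friction and masses are not known exactly. Their poses are not given: they have to be found in the camera images.
- lock (a joint): transport lock, m: 0 = bolt fully across the shuttle's way, 0.030 = fully drawn out, at its end stop. Starts between 0 and 0.004. It slides to the bed's -x (away from the rods, towards the robot) against about 2 N of friction and stays where it is left. While it is in, its steel bolt blocks the shuttle.
- lock_grip (a point): middle of the lock's square black knob (16 x 16 mm, 36 mm high, upright, near the right-hand end of the bed on its robot side), 16 mm below its top, 70 mm above the bench. Axes, as of all points here: x across the rods, away from the robot; y along the rods, to the left; z up. The knob moves to -x as the lock opens.
- shuttle (a joint): travel of the shuttle along the rods, m: 0 = right-hand end, 0.30 = left-hand end. Starts between 0 and 0.020; the lock bolt bars it beyond about 0.025. It slides to the bed's +y (left) against about 1 N of friction plus 4 N per m/s and stays where it is left.
- shuttle_grip (a point): on the centre line of the shuttle's upright black grip (22 mm in x, 16 mm in y, from the plate at 40 mm up to 93 mm above the bench), 75 mm above the bench. The shuttle is a plate 87 x 70 mm on two rods; a small bottle (25 mm across, its top 92 mm above the bench) is fixed in it 46 mm to +x of the grip.
- shuttle_notch (a point): middle of the notch between two upright steel ridges (5 mm radius, 13 mm apart along y) on the far side of the shuttle; 77 mm to +x of shuttle_grip at the same y, 32 mm above the bench. Moving to +y, the ball meets the first ridge 14 mm before the notch and its crest 6.5 mm before; getting over it, in or out, takes about 6 N.
- head_ball (a point): rest position of the spring ball (8 mm across) on the reading head: a grey block 38 x 46 mm, top 82 mm above the bench, behind the rods (+x side), somewhere left of the shuttle. In the notch, shuttle_notch and head_ball have the same y along the bed (head_ball then 5 mm to +x). Past the crest the ball pulls the shuttle on into the notch.
- stain_bottle: loose purple bottle with a black cap, 38 mm across, 85 mm high, standing on the bed plate behind the rods at the right; origin at its underside. Leave it.
- dropper: loose white dropper bottle, 31 mm across, 72 mm high, standing on the bench in front of the bed; origin at its underside. Leave it.
- kitchen_timer: loose round timer, 66 mm across, 45 mm high, on the bench in front of the bed's right-hand end; origin at its underside. Leave it.
- back_bottle_4: loose squat white bottle, 52 mm across, 52 mm high, on the bench to the right; origin at its underside. Leave it.

How it is judged:
By the outcome, as a careful person would: the job done as asked, in the order asked, and still so for the second after the job is handed in, while the arm keeps its last pose, push and grip.
It also fails if it takes over 53 s, if anything falls off the work surface, if the arm or the gripper's body presses on something with over 40 N, if the wrist force passes 120 N, or if a joint passes its speed limit or range.

## Working session

There is one attempt and no reset: what is moved stays moved. The work goes in short steps, Python scripts to look and compute and a tool call to move; the robot and the scene stay as the last step left them, time stands still between calls to the robot, and variables do not carry over. Pictures are saved under pics/ and viewed, and the job is handed in when it is done.

Besides the shell and the picture viewer there is one more tool, called after ">>>" by a JSON object that holds its "method" and its "body". arm_command: Moves the arm, as the interface text tells. Shifts and turns lie within -1 to 1; 1 stands for 1000 mm of shift or 2 pi rad of turn. Its arguments: {"type":"object","properties":{"deltas":{"type":"array","items":{"type":"object","properties":{"dx":{"type":"number","minimum":-1,"maximum":1},"dy":{"type":"number","minimum":-1,"maximum":1},"dz":{"type":"number","minimum":-1,"maximum":1},"yaw":{"type":"number","minimum":-1,"maximum":1}}}},"hand":{"type":"number"},"grip_force":{"type":"number"}},"required":["deltas"]}

```bash
mkdir -p pics; ls; cat > h.py <<'E'
import numpy as np, cv2
from bench import status, read_camera, camera_params, env, recognise, outline_of, tip_of
def proj(cam,P):
    c=camera_params(cam);p=c["world_to_cam"]@np.append(P,1);q=np.array([p[0],-p[1],-p[2]]);u=c["K"]@q;return u[:2]/u[2]
def ray(cam,u,v):
    c=camera_params(cam);K=np.array(c["K"]);W=np.array(c["world_to_cam"]);d=np.linalg.inv(K)@[u,v,1];d=np.array([d[0],-d[1],-d[2]])
    R=W[:3,:3];return -R.T@W[:3,3],R.T@d
def atz(cam,u,v,z):
    o,d=ray(cam,u,v);return o+d*(z-o[2])/d[2]
def atd(cam,u,v,dep):
    o,d=ray(cam,u,v);return o+d*dep
E
python3 - <<'E'
from h import *
np.set_printoptions(precision=4,suppress=True)
print(status.state())
for c in ["top","side"]:
    im,d=read_camera(c);cv2.imwrite(f"pics/{c}0.png",im);np.save(f"/tmp/{c}d.npy",d)
    P=camera_params(c);print(c,P["K"],P["world_to_cam"],{k:v for k,v in P.items() if k not in("K","world_to_cam")})
    for t,z in [("lock_grip",.07),("shuttle_grip",.075),("shuttle_notch",.032),("head_ball",.032)]:
        for r in tip_of(c,t)[:2]:
            u,v=r["position"][0]*640,r["position"][1]*480
            print(t,r["p"],u,v,atz(c,u,v,z))
E
```

```text
pics
{'time_s': 0.0, 'qpos': array([ 1.1393,  0.0919,  1.2319, -0.    ,  1.8198, -0.0567]), 'dq': array([ 0.0002,  0.0018, -0.    ,  0.0009, -0.0012,  0.0006]), 'joint_efforts': array([ -0.0001, -45.8738, -41.8019,  -0.    ,   0.0119,  -0.    ]), 'tool_pos': array([0.2195, 0.5581, 0.2301]), 'eef_rot': array([-0.0002,  0.1863,  0.9825, -0.001 ]), 'wrist_force': array([-1.4431, -0.1513,  0.7907]), 'moment': array([ 0.0144,  0.01  , -0.0332]), 'opening': 0.08568274384055466}
top [[558.7769   0.     324.9316]
 [  0.     558.7769 236.445 ]
 [  0.       0.       1.    ]] [[-0.0177 -0.9998  0.009  -0.0365]
 [ 0.9988 -0.0172  0.0467 -0.5186]
 [-0.0465  0.0098  0.9989 -1.3278]
 [ 0.      0.      0.      1.    ]] {}
lock_grip 0.48 328.896 250.41600000000003 [ 0.483  -0.0535  0.07  ]
shuttle_grip 0.75 348.288 220.176 [ 0.5514 -0.0991  0.075 ]
shuttle_notch 0.64 344.896 195.40800000000002 [ 0.6136 -0.0945  0.032 ]
head_ball 0.83 254.976 206.304 [0.5912 0.1189 0.032 ]
side [[490.0815   0.     326.0049]
 [  0.     490.0815 240.377 ]
 [  0.       0.       1.    ]] [[-1.      0.0027  0.0053  0.5177]
 [ 0.0032 -0.5116  0.8592 -0.1088]
 [ 0.005   0.8592  0.5116 -1.0939]
 [ 0.      0.      0.      1.    ]] {}
lock_grip 0.66 339.328 248.11200000000002 [ 0.4879 -0.058   0.07  ]
shuttle_grip 0.63 313.92 234.816 [ 0.5461 -0.1088  0.075 ]
shuttle_notch 0.82 281.47200000000004 254.496 [ 0.6224 -0.0902  0.032 ]
shuttle_notch 0.26 393.08799999999997 312.28799999999995 [0.3854 0.1219 0.032 ]
head_ball 0.67 288.896 309.40799999999996 [0.5922 0.1137 0.032 ]
```

View pics/top0.png

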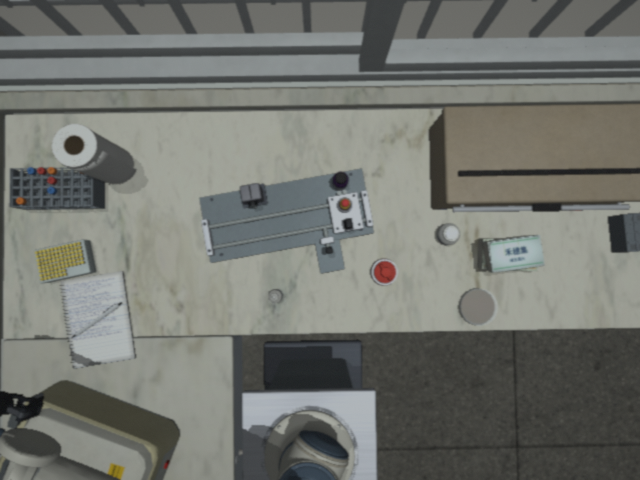

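View pics/side0.png

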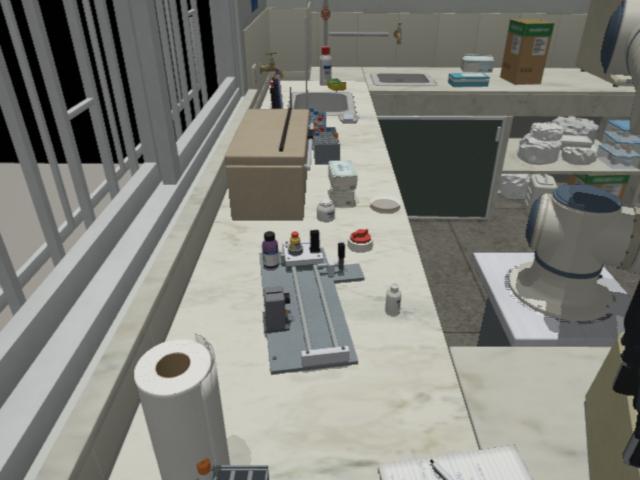

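```bash
python3 -c "
import cv2
a=cv2.imread('pics/top0.png')[140:300,200:400];cv2.imwrite('pics/topc.png',cv2.resize(a,None,fx=4,fy=3.75,interpolation=2)[:600])
a=cv2.imread('pics/side0.png')[190:350,230:430];cv2.imwrite('pics/sidec.png',cv2.resize(a,None,fx=4,fy=3.75,interpolation=2)[:600])"
```

```text
(no output)
```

View pics/topc.png

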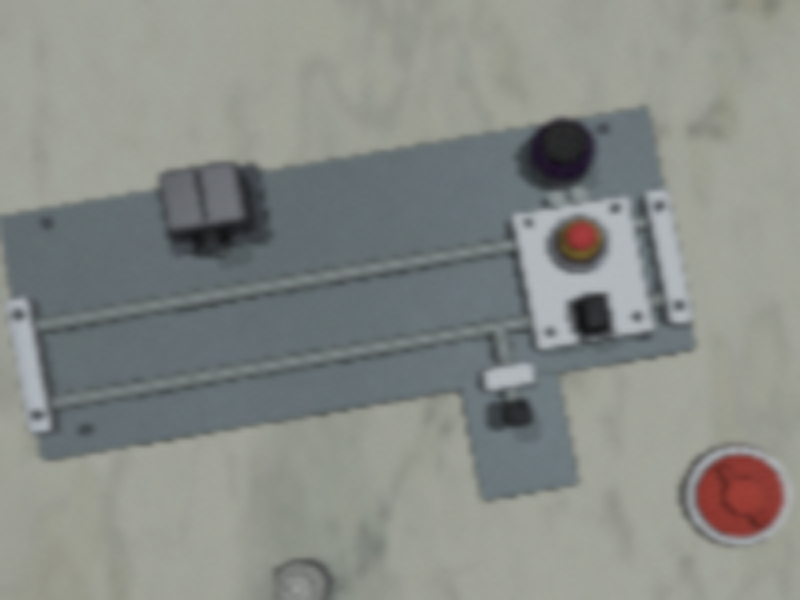

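View pics/sidec.png

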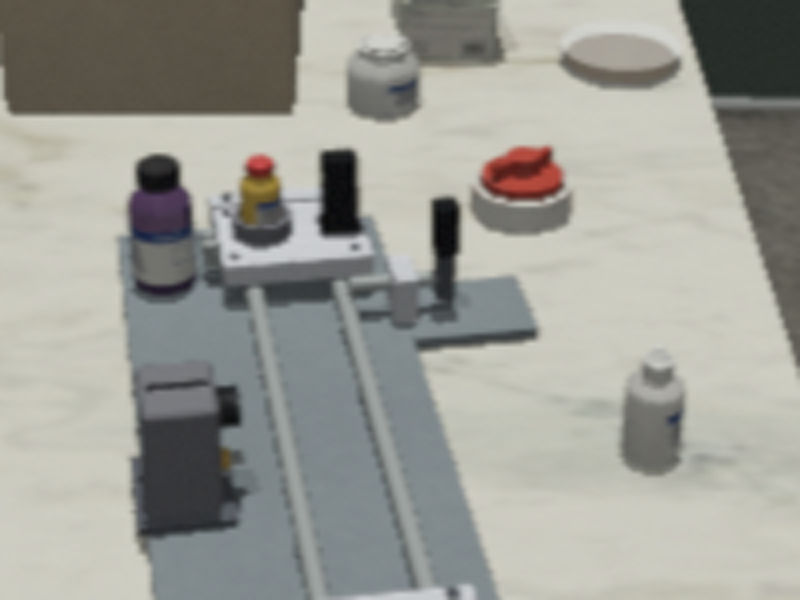

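```bash
python3 - <<'E'
from h import *
from scipy.spatial.transform import Rotation as R
np.set_printoptions(precision=4,suppress=True)
def c2(u,v):return 200+u/4,140+v/3.75
for n,a,b,z in [("rod1",(45,325),(505,248),.03),("rod2",(55,402),(525,323),.03),("plateedge",(5,215),(645,107),.006)]:
    A=atz("top",*c2(*a),z);B=atz("top",*c2(*b),z);d=A-B;print(n,A,B,np.degrees(np.arctan2(d[1],d[0])))
d=np.load("/tmp/topd.npy")
for n,(u0,v0,u1,v1),zl in [("knob",(322,242,336,257),.07),("grip",(341,215,355,230),.075)]:
    pts=[]
    for v in range(v0,v1):
        for u in range(u0,u1):
            p=atd("top",u+.5,v+.5,d[v,u])
            if p[2]>zl: pts.append(p)
    pts=np.array(pts);print(n,len(pts),pts.mean(0),pts.min(0),pts.max(0))
s=status.state();q=s["eef_rot"];print(R.from_quat([q[1],q[2],q[3],q[0]]).as_matrix())
W=np.array(camera_params("wrist")["world_to_cam"]);print(W, -W[:3,:3].T@W[:3,3]-s["tool_pos"])
E
```

```text
rod1 [0.5449 0.2229 0.03  ] [ 0.589  -0.0498  0.03  ] 99.19801150717751
rod2 [0.4962 0.2174 0.03  ] [ 0.5413 -0.0608  0.03  ] 99.20294484518605
plateedge [0.6178 0.251  0.006 ] [ 0.6815 -0.1366  0.006 ] 99.33335360106646
knob 49 [ 0.4823 -0.0531  0.1106] [ 0.4556 -0.0615  0.0777] [ 0.4916 -0.0324  1.3509]
grip 72 [ 0.5408 -0.0971  0.1261] [ 0.4556 -0.1076  0.0795] [ 0.5542 -0.0324  1.3509]
[[-0.9306  0.366  -0.    ]
 [ 0.366   0.9306 -0.0001]
 [-0.     -0.0001 -1.    ]]
[[ 0.3651  0.931   0.0007 -0.5994]
 [-0.8804  0.3455 -0.3248  0.0417]
 [-0.3026  0.118   0.9458 -0.3803]
 [ 0.      0.      0.      1.    ]] [-0.0792  0.0301  0.1424]
```

>>> {"method": "arm_command", "body": {"deltas": [{"dx": -0.029,"dy": -0.03,"dz": 0,"yaw": -0.012},{"dx": -0.058,"dy": -0.06,"dz": 0,"yaw": -0.024},{"dx": -0.087,"dy": -0.09,"dz": 0,"yaw": -0.036},{"dx": -0.116,"dy": -0.12,"dz": 0,"yaw": -0.048},{"dx": -0.145,"dy": -0.15,"dz": 0,"yaw": -0.06},{"dx": -0.174,"dy": -0.18,"dz": 0,"yaw": -0.072},{"dx": -0.203,"dy": -0.21,"dz": 0,"yaw": -0.0853},{"dx": -0.232,"dy": -0.24,"dz": 0,"yaw": -0.0853}], "hand": -1}}

```text
time_s: 1.17
tool_pos: [0.3477, 0.2487, 0.2316]
eef_rot: [0.0, -0.083, 0.997, 0.0]
wrist_force: [1.4, 0.0, 0.8]
opening: 0.0856
```

```bash
cat >> h.py <<'E'
from scipy.spatial.transform import Rotation as Ro
np.set_printoptions(precision=4,suppress=True)
def T():
    s=status.state();q=s["eef_rot"];return s,Ro.from_quat([q[1],q[2],q[3],q[0]]).as_matrix()
def rel(P):
    s,R=T();return R.T@(np.array(P)-s["tool_pos"])
def yaw_to(deg):
    s,R=T();a=np.degrees(np.arctan2(R[1,1],R[0,1]));return -(deg-a)/360,a
E
python3 -c "
from h import *
s,R=T();print(s['time_s'],s['tool_pos'],s['qpos'],rel([.475,-.06,.2]),yaw_to(99.22))"
```

```text
1.1667 [0.3477 0.2487 0.2316] [ 0.5414 -0.3763  1.6541 -0.0001  1.8627 -1.1956] [-0.0745 -0.3255  0.0315] (np.float64(0.000834241582152373), np.float64(99.52032696957485))
```

>>> {"method": "arm_command", "body": {"deltas": [{"dx": -0.009,"dy": -0.04,"dz": 0.004},{"dx": -0.018,"dy": -0.08,"dz": 0.008},{"dx": -0.028,"dy": -0.12,"dz": 0.012},{"dx": -0.037,"dy": -0.16,"dz": 0.016},{"dx": -0.046,"dy": -0.2,"dz": 0.02},{"dx": -0.055,"dy": -0.24,"dz": 0.024},{"dx": -0.064,"dy": -0.28,"dz": 0.028},{"dx": -0.074,"dy": -0.32,"dz": 0.031}]}}

```text
invalid input at $.deltas[0]: expected keys dx, dy, dz, yaw
```

```bash
python3 - <<'E'
from h import *
s,R=T();print(s['time_s'],s['tool_pos'],s['qpos'],s['dq'],yaw_to(99.22))
im,d=read_camera("wrist");cv2.imwrite("pics/w1.png",im);np.save("/tmp/w1.npy",d)
for t,z in [("lock_grip",.07),("shuttle_grip",.075),("shuttle_notch",.032),("head_ball",.032)]:
    for r in tip_of("wrist",t)[:2]:
        u,v=r["position"][0]*640,r["position"][1]*480
        print(t,r["p"],u,v,atz("wrist",u,v,z))
E
```

```text
1.1667 [0.3477 0.2487 0.2316] [ 0.5414 -0.3763  1.6541 -0.0001  1.8627 -1.1956] [-1.1435 -0.3615  0.2784 -0.0032  0.0807 -1.0184] (np.float64(0.000834241582152373), np.float64(99.52032696957485))
```

View pics/w1.png

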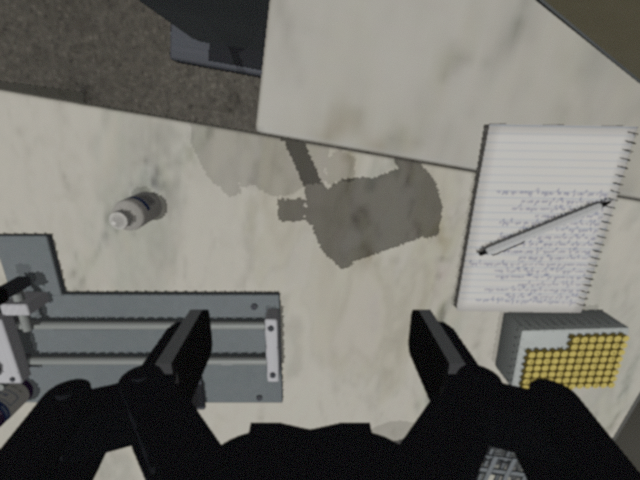

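```bash
python3 -c "
from h import *
s,R=T();print(s['time_s'],s['tool_pos'],s['dq'],rel([.475,-.06,.2]),yaw_to(99.22))"
```

```text
1.4167 [0.3475 0.2508 0.2315] [ 0.0402  0.0134 -0.0053  0.0002 -0.0005 -0.003 ] [-0.0763 -0.3271  0.0313] (np.float64(-0.00013746237239524973), np.float64(99.17051354593771))
```

>>> {"method": "arm_command", "body": {"deltas": [{"dx": -0.009,"dy": -0.041,"dz": 0.004,"yaw": 0},{"dx": -0.018,"dy": -0.082,"dz": 0.008,"yaw": 0},{"dx": -0.028,"dy": -0.123,"dz": 0.012,"yaw": 0},{"dx": -0.037,"dy": -0.164,"dz": 0.016,"yaw": 0},{"dx": -0.046,"dy": -0.205,"dz": 0.02,"yaw": 0},{"dx": -0.055,"dy": -0.246,"dz": 0.024,"yaw": 0},{"dx": -0.064,"dy": -0.287,"dz": 0.028,"yaw": 0},{"dx": -0.074,"dy": -0.325,"dz": 0.031,"yaw": 0}]}}

```text
time_s: 2.08
tool_pos: [0.4729, -0.0571, 0.2001]
eef_rot: [0.0, -0.082, 0.997, 0.0]
wrist_force: [1.1, 0.8, -0.1]
opening: 0.0858
```

```bash
cat > look.py <<'E'
import sys
from h import *
n=sys.argv[1]
read_camera("wrist")
s,R=T();print(s['time_s'],s['tool_pos'],s['dq'],yaw_to(99.22))
im,d=read_camera("wrist");cv2.imwrite(f"pics/{n}.png",im)
c0=camera_params("wrist")
for t,z in [("lock_grip",.07),("shuttle_grip",.075),("shuttle_notch",.032),("head_ball",.032)]:
    for r in tip_of("wrist",t)[:2]:
        u,v=r["position"][0]*640,r["position"][1]*480
        print(t,r["p"],u,v,atz("wrist",u,v,z))
def seg(z0,z1,name):
    K=np.array(c0["K"]);W=np.array(c0["world_to_cam"]);vv,uu=np.mgrid[0:480,0:640]
    q=np.stack([(uu-K[0,2])/K[0,0]*d,-(vv-K[1,2])/K[1,1]*d,-d],-1)
    P=(q-W[:3,3])@W[:3,:3]
    return P
P=seg(0,0,0);np.save("/tmp/P.npy",P);np.save("/tmp/im.npy",im)
E
python3 look.py w2
```

```text
2.1333 [ 0.4745 -0.0633  0.1982] [ 0.0956 -0.0379  0.0517  0.0295  0.0508  0.1632] (np.float64(-0.0003141129657268809), np.float64(99.10691933233832))
lock_grip 0.6 318.272 239.904 [ 0.4787 -0.0494  0.07  ]
shuttle_grip 0.87 254.976 303.59999999999997 [ 0.5434 -0.0926  0.075 ]
shuttle_notch 0.8 265.728 349.104 [ 0.6208 -0.078   0.032 ]
head_ball 0.9 464.896 350.208 [0.5881 0.1311 0.032 ]
```

View pics/w2.png

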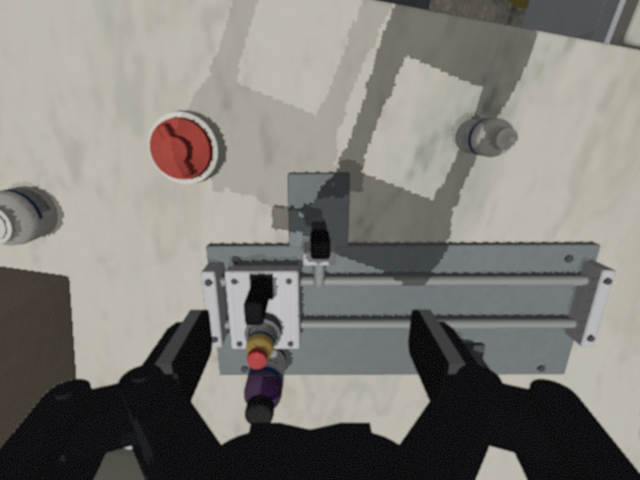

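```bash
cat >> look.py <<'E'
R9=np.radians(9.15);ex=np.array([np.cos(R9),np.sin(R9)]);ey=np.array([-np.sin(R9),np.cos(R9)])
def blob(n,box,z0,z1):
    u0,v0,u1,v1=box;p=P[v0:v1,u0:u1].reshape(-1,3);p=p[(p[:,2]>z0)&(p[:,2]<z1)]
    if len(p)<5: print(n,"few");return
    x=p[:,:2]@ex;y=p[:,:2]@ey
    X=np.percentile(x,[1,50,99]);Y=np.percentile(y,[1,50,99]);print(n,len(p),"bedx",X,"bedy",Y,"z",p[:,2].min(),p[:,2].max(), "mid world",ex*(X[0]+X[2])/2+ey*(Y[0]+Y[2])/2)
for b in sys.argv[2:]:
    n,u0,v0,u1,v1,z0,z1=b.split(",");blob(n,tuple(map(int,(u0,v0,u1,v1))),float(z0),float(z1))
E
python3 look.py w3 knob,300,215,340,270,.056,.1 knobtop,300,215,340,270,.082,.1 grip,240,270,285,330,.06,.1 griptop,240,270,285,330,.088,.1
```

```text
2.4333 [ 0.4723 -0.0551  0.2007] [-0.0009 -0.0096  0.0032 -0.0033 -0.0022 -0.0044] (np.float64(0.0005353935684289645), np.float64(99.41274168463443))
lock_grip 0.75 306.816 240.0 [ 0.4809 -0.0565  0.07  ]
lock_grip 0.62 27.904 205.92 [ 0.4891 -0.2822  0.07  ]
shuttle_grip 0.74 244.928 301.584 [ 0.5438 -0.1009  0.075 ]
shuttle_notch 0.7 257.088 349.488 [ 0.6236 -0.0876  0.032 ]
head_ball 0.4 453.312 350.88 [0.5912 0.1181 0.032 ]
knob 527 bedx [0.4605 0.4638 0.476 ] bedy [-0.1375 -0.1302 -0.123 ] z 0.05604713808771652 0.08787091804271567 mid world [ 0.483  -0.0541]
knobtop 352 bedx [0.4608 0.4677 0.476 ] bedy [-0.1373 -0.1302 -0.123 ] z 0.08201933161478851 0.08787091804271567 mid world [ 0.4832 -0.054 ]
grip 689 bedx [0.51   0.5155 0.5566] bedy [-0.1908 -0.1815 -0.1771] z 0.06007919947469006 0.09455635778969601 mid world [ 0.5558 -0.0968]
griptop 314 bedx [0.5103 0.5198 0.5318] bedy [-0.187  -0.1819 -0.1772] z 0.0880225555675966 0.09455635778969601 mid world [ 0.5434 -0.0969]
```

>>> {"method": "arm_command", "body": {"deltas": [{"dx": -0.006,"dy": 0,"dz": 0.02,"yaw": 0},{"dx": -0.011,"dy": 0,"dz": 0.05,"yaw": 0},{"dx": -0.011,"dy": 0,"dz": 0.08,"yaw": 0},{"dx": -0.011,"dy": 0,"dz": 0.11,"yaw": 0},{"dx": -0.011,"dy": 0,"dz": 0.13,"yaw": 0},{"dx": -0.011,"dy": 0,"dz": 0.143,"yaw": 0},{"dx": -0.011,"dy": 0,"dz": 0.15,"yaw": 0},{"dx": -0.011,"dy": 0,"dz": 0.15,"yaw": 0}]}}

```text
time_s: 3.35
tool_pos: [0.4824, -0.055, 0.0493]
eef_rot: [-0.001, -0.081, 0.997, 0.0]
wrist_force: [-0.3, 0.2, 0.1]
opening: 0.0854
```

```bash
python3 look.py w4; python3 -c "
from h import *
print(rel([.483,-.054,.051]),T()[0]['wrist_force'])"
```

```text
3.4 [ 0.4831 -0.0552  0.0508] [ 0.0002 -0.0145 -0.0314  0.0005  0.0057 -0.0017] (np.float64(6.779612307469385e-05), np.float64(99.24440660430689))
lock_grip 0.77 312.0 336.47999999999996 [ 0.4841 -0.0547  0.07  ]
[0.0006 0.0016 0.001 ] [ 0.9933 -0.4971 -0.1967]
```

View pics/w4.png

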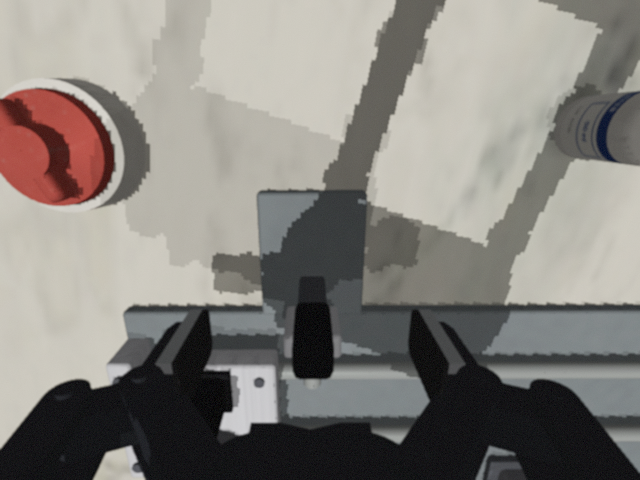

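The knob (about 313,330) sits centred between the open fingers (pads at ~210 and ~412). Close on it.

>>> {"method": "arm_command", "body": {"deltas": [{"dx": 0,"dy": 0.001,"dz": 0,"yaw": 0},{"dx": 0,"dy": 0.001,"dz": 0,"yaw": 0},{"dx": 0,"dy": 0.001,"dz": 0,"yaw": 0},{"dx": 0,"dy": 0.001,"dz": 0,"yaw": 0},{"dx": 0,"dy": 0.001,"dz": 0,"yaw": 0},{"dx": 0,"dy": 0.001,"dz": 0,"yaw": 0},{"dx": 0,"dy": 0.001,"dz": 0,"yaw": 0},{"dx": 0,"dy": 0.001,"dz": 0,"yaw": 0}], "hand": 1, "grip_force": 40}}

```text
time_s: 4.32
tool_pos: [0.4828, -0.0542, 0.0505]
eef_rot: [0.0, -0.081, 0.997, 0.0]
wrist_force: [0.1, 0.4, 0.3]
opening: 0.0156
```

```bash
python3 -c "
from h import *
s=T()[0];print(s['time_s'],s['tool_pos'],s['wrist_force'],s['opening'])"
```

```text
4.3167 [ 0.4828 -0.0542  0.0505] [0.0654 0.4104 0.3132] 0.015596693383382492
```

>>> {"method": "arm_command", "body": {"deltas": [{"dx": 0.003,"dy": 0,"dz": 0,"yaw": 0},{"dx": 0.007,"dy": 0,"dz": 0,"yaw": 0},{"dx": 0.011,"dy": 0,"dz": 0,"yaw": 0},{"dx": 0.015,"dy": 0,"dz": 0,"yaw": 0},{"dx": 0.019,"dy": 0,"dz": 0,"yaw": 0},{"dx": 0.022,"dy": 0,"dz": 0,"yaw": 0},{"dx": 0.025,"dy": 0,"dz": 0,"yaw": 0},{"dx": 0.025,"dy": 0,"dz": 0,"yaw": 0}]}}

```text
time_s: 4.98
tool_pos: [0.4574, -0.0584, 0.0505]
eef_rot: [-0.0, -0.08, 0.997, -0.0]
wrist_force: [-1.1, 0.7, 1.2]
opening: 0.0155
```

>>> {"method": "arm_command", "body": {"deltas": [{"dx": 0.001,"dy": 0,"dz": 0,"yaw": 0},{"dx": 0.002,"dy": 0,"dz": 0,"yaw": 0},{"dx": 0.003,"dy": 0,"dz": 0,"yaw": 0},{"dx": 0.003,"dy": 0,"dz": 0,"yaw": 0},{"dx": 0.004,"dy": 0,"dz": 0,"yaw": 0},{"dx": 0.004,"dy": 0,"dz": 0,"yaw": 0},{"dx": 0.005,"dy": 0,"dz": 0,"yaw": 0},{"dx": 0.005,"dy": 0,"dz": 0,"yaw": 0}]}}

```text
time_s: 5.65
tool_pos: [0.4553, -0.0588, 0.0504]
eef_rot: [0.003, -0.081, 0.997, 0.0]
wrist_force: [13.6, 1.9, -6.7]
opening: 0.0156
```

>>> {"method": "arm_command", "body": {"deltas": [{"dx": -0.001,"dy": 0,"dz": 0,"yaw": 0},{"dx": -0.001,"dy": 0,"dz": 0,"yaw": 0},{"dx": -0.001,"dy": 0,"dz": 0,"yaw": 0},{"dx": -0.001,"dy": 0,"dz": 0,"yaw": 0},{"dx": -0.001,"dy": 0,"dz": 0,"yaw": 0},{"dx": -0.001,"dy": 0,"dz": 0,"yaw": 0},{"dx": -0.001,"dy": 0,"dz": 0,"yaw": 0},{"dx": -0.001,"dy": 0,"dz": 0,"yaw": 0}], "hand": -1}}

```text
time_s: 6.32
tool_pos: [0.4541, -0.059, 0.0504]
eef_rot: [-0.0, -0.08, 0.997, -0.0]
wrist_force: [-0.2, -0.5, -0.0]
opening: 0.0854
```

>>> {"method": "arm_command", "body": {"deltas": [{"dx": 0,"dy": 0,"dz": -0.02,"yaw": 0},{"dx": 0,"dy": 0,"dz": -0.055,"yaw": 0},{"dx": 0,"dy": 0,"dz": -0.09,"yaw": 0},{"dx": 0,"dy": 0,"dz": -0.12,"yaw": 0},{"dx": -0.02,"dy": -0.01,"dz": -0.15,"yaw": 0},{"dx": -0.04,"dy": -0.02,"dz": -0.15,"yaw": 0},{"dx": -0.05,"dy": -0.03,"dz": -0.15,"yaw": 0},{"dx": -0.05,"dy": -0.03,"dz": -0.15,"yaw": 0}]}}

```text
time_s: 6.98
tool_pos: [0.5098, -0.0816, 0.2004]
eef_rot: [0.0, -0.08, 0.997, -0.0]
wrist_force: [-0.1, 0.4, 0.8]
opening: 0.0855
```

```bash
python3 look.py w5
```

```text
7.0333 [ 0.5086 -0.0809  0.1999] [ 0.0093 -0.0313  0.0407  0.0042  0.0155  0.0068] (np.float64(-7.170880525136801e-05), np.float64(99.1941848301095))
lock_grip 0.7 349.31199999999995 170.68800000000002 [ 0.4544 -0.058   0.07  ]
shuttle_grip 0.79 281.728 270.81600000000003 [ 0.5444 -0.0981  0.075 ]
shuttle_notch 0.6 284.416 321.984 [ 0.6202 -0.0882  0.032 ]
head_ball 0.77 490.68800000000005 326.688 [0.5916 0.123  0.032 ]
```

View pics/w5.png

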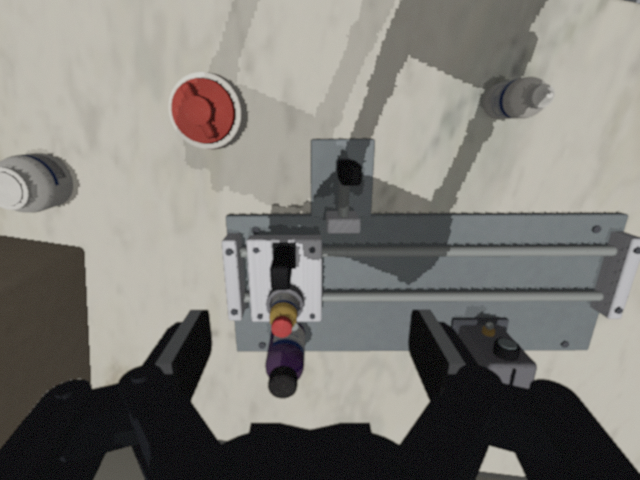

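```bash
python3 look.py w6 griptop,265,235,310,295,.088,.1 grip,265,235,310,295,.06,.1; python3 -c "
import cv2
a=cv2.imread('pics/w6.png')[230:400,420:560];cv2.imwrite('pics/w6c.png',cv2.resize(a,None,fx=3.5,fy=3.5,interpolation=2))
a=cv2.imread('pics/w6.png')[230:400,220:360];cv2.imwrite('pics/w6d.png',cv2.resize(a,None,fx=3.5,fy=3.5,interpolation=2))
"
```

```text
7.3333 [ 0.5078 -0.0802  0.2004] [ 0.0002  0.0011 -0.0038 -0.     -0.0015 -0.0012] (np.float64(8.361631702666412e-05), np.float64(99.2501018741296))
lock_grip 0.96 345.728 169.104 [ 0.4542 -0.061   0.07  ]
shuttle_grip 0.79 280.832 267.69599999999997 [ 0.5426 -0.0994  0.075 ]
shuttle_grip 0.7 287.168 323.52000000000004 [ 0.5951 -0.0866  0.075 ]
shuttle_notch 0.76 286.20799999999997 322.992 [ 0.6221 -0.0864  0.032 ]
head_ball 0.75 487.168 325.392 [0.5915 0.1188 0.032 ]
griptop 507 bedx [0.5105 0.5198 0.5309] bedy [-0.1929 -0.185  -0.1774] z 0.08807168112313495 0.09476488678527431 mid world [ 0.5435 -0.1   ]
grip 779 bedx [0.5102 0.5156 0.5308] bedy [-0.1928 -0.1843 -0.1772] z 0.06006416656738726 0.09476488678527431 mid world [ 0.5433 -0.0999]
```

View pics/w6c.png

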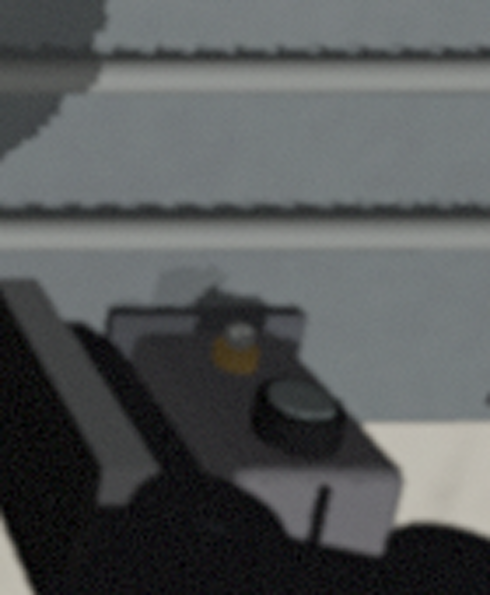

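View pics/w6d.png

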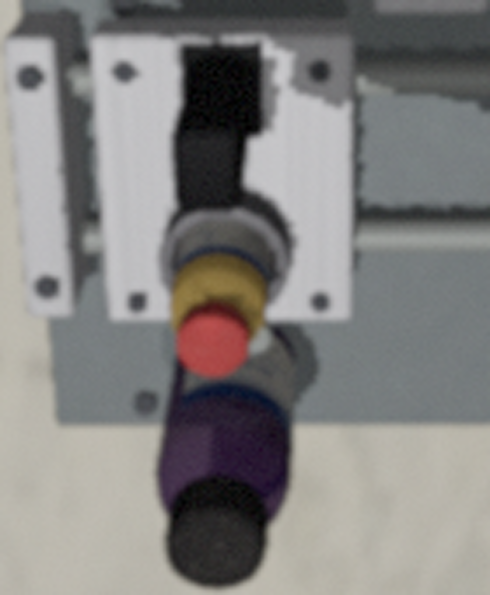

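>>> {"method": "arm_command", "body": {"deltas": [{"dx": -0.016,"dy": -0.012,"dz": 0,"yaw": 0},{"dx": -0.032,"dy": -0.025,"dz": 0.01,"yaw": 0},{"dx": -0.032,"dy": -0.025,"dz": 0.04,"yaw": 0},{"dx": -0.032,"dy": -0.025,"dz": 0.075,"yaw": 0},{"dx": -0.032,"dy": -0.025,"dz": 0.11,"yaw": 0},{"dx": -0.032,"dy": -0.025,"dz": 0.13,"yaw": 0},{"dx": -0.032,"dy": -0.025,"dz": 0.14,"yaw": 0},{"dx": -0.032,"dy": -0.025,"dz": 0.144,"yaw": 0}]}}

```text
time_s: 8.25
tool_pos: [0.5428, -0.0998, 0.0542]
eef_rot: [-0.002, -0.08, 0.997, 0.001]
wrist_force: [0.1, 0.4, -0.0]
opening: 0.0856
```

```bash
python3 look.py w7; python3 -c "
from h import *
print(rel([.5434,-.0999,.056]),T()[0]['wrist_force'])"
```

```text
8.3 [ 0.5434 -0.0999  0.0552] [ 0.0011 -0.0207 -0.0411 -0.0007  0.022   0.0004] (np.float64(4.4904052435512654e-05), np.float64(99.23616545887678))
lock_grip 0.9 467.52000000000004 135.6 [ 0.4565 -0.0575  0.07  ]
shuttle_grip 0.79 308.928 338.784 [ 0.5475 -0.1005  0.075 ]
head_ball 0.7 465.984 136.704 [ 0.4563 -0.0414  0.032 ]
[0.0017 0.0007 0.0027] [ 0.5276  0.1835 -0.4219]
```

View pics/w7.png

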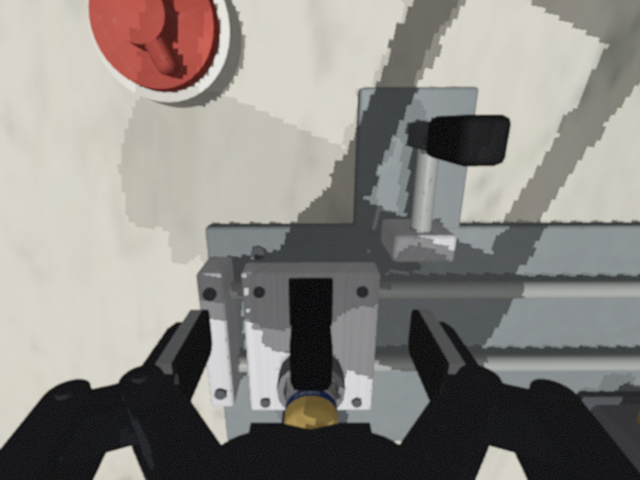

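>>> {"method": "arm_command", "body": {"deltas": [{"dx": 0,"dy": 0,"dz": 0,"yaw": 0},{"dx": 0,"dy": 0,"dz": 0,"yaw": 0},{"dx": 0,"dy": 0,"dz": 0,"yaw": 0},{"dx": 0,"dy": 0,"dz": 0,"yaw": 0},{"dx": 0,"dy": 0,"dz": 0,"yaw": 0},{"dx": 0,"dy": 0,"dz": 0,"yaw": 0},{"dx": 0,"dy": 0,"dz": 0,"yaw": 0},{"dx": 0,"dy": 0,"dz": 0,"yaw": 0}], "hand": 1, "grip_force": 40}}

```text
time_s: 9.22
tool_pos: [0.5439, -0.1001, 0.0565]
eef_rot: [-0.0, -0.081, 0.997, -0.0]
wrist_force: [-0.9, 0.3, 0.9]
opening: 0.0157
```

```bash
python3 -c "
from h import *
s=T()[0];print(s['time_s'],s['tool_pos'],s['wrist_force'],s['opening'],yaw_to(99.22))"
```

```text
9.2167 [ 0.5439 -0.1001  0.0565] [-0.8986  0.2878  0.9223] 0.01568782354423145 (np.float64(5.899220133057289e-05), np.float64(99.241237192479))
```

>>> {"method": "arm_command", "body": {"deltas": [{"dx": 0,"dy": 0.008,"dz": 0,"yaw": 0},{"dx": 0,"dy": 0.022,"dz": 0,"yaw": 0},{"dx": 0,"dy": 0.04,"dz": 0,"yaw": 0},{"dx": 0,"dy": 0.058,"dz": 0,"yaw": 0},{"dx": 0,"dy": 0.076,"dz": 0,"yaw": 0},{"dx": 0,"dy": 0.09,"dz": 0,"yaw": 0},{"dx": 0,"dy": 0.098,"dz": 0,"yaw": 0},{"dx": 0,"dy": 0.1,"dz": 0,"yaw": 0}]}}

```text
time_s: 9.88
tool_pos: [0.5273, 0.0005, 0.0565]
eef_rot: [-0.0, -0.081, 0.997, 0.0]
wrist_force: [-2.1, -1.1, 1.9]
opening: 0.0153
```

```bash
python3 look.py w8; python3 -c "
from h import *
s=T()[0];print(s['time_s'],s['tool_pos'],s['wrist_force'],s['opening'],yaw_to(99.22))"
```

```text
9.9333 [0.5273 0.0001 0.0565] [-0.0261  0.0064 -0.0046  0.0015  0.0013 -0.0206] (np.float64(0.00030913801579200614), np.float64(99.33128968568512))
lock_grip 0.61 180.992 134.208 [ 0.4553 -0.0594  0.07  ]
shuttle_grip 0.67 310.592 340.32 [ 0.5291 -0.001   0.075 ]
head_ball 0.87 486.976 408.912 [0.5899 0.1176 0.032 ]
10.1833 [ 0.5277 -0.0018  0.0565] [-4.7352  1.0587  3.8269] 0.015315957349782021 (np.float64(-4.915382127883561e-05), np.float64(99.20230462433962))
```

View pics/w8.png

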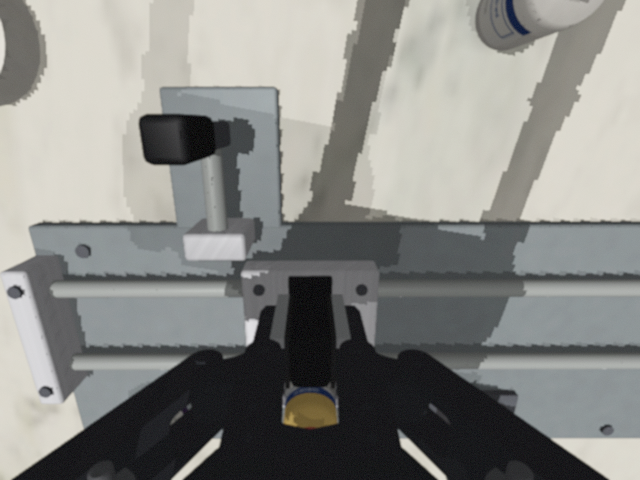

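>>> {"method": "arm_command", "body": {"deltas": [{"dx": 0,"dy": 0.008,"dz": 0,"yaw": 0},{"dx": 0,"dy": 0.022,"dz": 0,"yaw": 0},{"dx": 0.001,"dy": 0.038,"dz": 0,"yaw": 0},{"dx": 0.001,"dy": 0.054,"dz": 0,"yaw": 0},{"dx": 0.001,"dy": 0.068,"dz": 0,"yaw": 0},{"dx": 0.001,"dy": 0.078,"dz": 0,"yaw": 0},{"dx": 0.001,"dy": 0.083,"dz": 0,"yaw": 0},{"dx": 0.001,"dy": 0.085,"dz": 0,"yaw": 0}]}}

```text
time_s: 10.85
tool_pos: [0.5136, 0.0826, 0.0565]
eef_rot: [0.0, -0.081, 0.997, -0.0]
wrist_force: [0.2, -0.7, 1.8]
opening: 0.0155
```

```bash
cat > st.py <<'E'
from h import *
s=T()[0];f=s['wrist_force'];b=np.radians(9.22);e=np.array([[np.cos(b),np.sin(b)],[-np.sin(b),np.cos(b)]])
print(s['time_s'],s['tool_pos'],"bed",e@s['tool_pos'][:2],"Fbed",e@f[:2],f[2],s['opening'],yaw_to(99.22))
E
python3 st.py; python3 look.py w9; python3 st.py
```

```text
10.85 [0.5136 0.0826 0.0565] bed [ 0.5202 -0.0007] Fbed [ 0.0427 -0.6954] 1.7535461100525473 0.015473255342515492 (np.float64(9.10654052199157e-05), np.float64(99.25278354587917))
10.9 [0.5136 0.0827 0.0564] [-0.0138  0.001  -0.0012  0.0073  0.0023 -0.0118] (np.float64(7.961798864705037e-05), np.float64(99.24866247591294))
shuttle_grip 0.95 310.08 338.784 [0.5145 0.0822 0.075 ]
11.15 [0.5137 0.0821 0.0564] bed [ 0.5202 -0.0013] Fbed [2.0109 1.5339] 2.252796546494242 0.015436961857170648 (np.float64(-4.324312624098702e-05), np.float64(99.20443247455324))
```

View pics/w9.png

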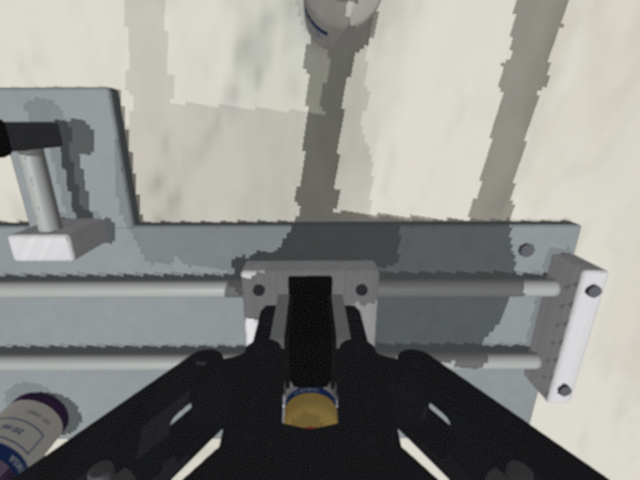

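>>> {"method": "arm_command", "body": {"deltas": [{"dx": 0,"dy": 0.001,"dz": 0,"yaw": 0},{"dx": 0,"dy": 0.003,"dz": 0,"yaw": 0},{"dx": 0,"dy": 0.005,"dz": 0,"yaw": 0},{"dx": 0,"dy": 0.007,"dz": 0,"yaw": 0},{"dx": 0,"dy": 0.008,"dz": 0,"yaw": 0},{"dx": 0,"dy": 0.008,"dz": 0,"yaw": 0},{"dx": 0,"dy": 0.008,"dz": 0,"yaw": 0},{"dx": 0,"dy": 0.008,"dz": 0,"yaw": 0}]}}

```text
time_s: 11.82
tool_pos: [0.5122, 0.0906, 0.0565]
eef_rot: [0.0, -0.081, 0.997, 0.0]
wrist_force: [5.7, 2.4, 0.8]
opening: 0.0156
```

```bash
python3 st.py; python3 - <<'E'
from h import *
for c in ["side","top"]:
    im,_=read_camera(c);cv2.imwrite(f"pics/{c}1.png",im)
    for t,z in [("shuttle_grip",.075),("shuttle_notch",.032),("head_ball",.032),("lock_grip",.07)]:
        for r in tip_of(c,t)[:1]:
            u,v=r["position"][0]*640,r["position"][1]*480;p=atz(c,u,v,z)
            print(c,t,r["p"],u,v,p,"bedy",-.1602*p[0]+.9871*p[1])
a=cv2.imread('pics/side1.png')[230:350,230:370];cv2.imwrite('pics/sidec1.png',cv2.resize(a,None,fx=5,fy=5,interpolation=2))
E
python3 st.py
```

```text
11.8167 [0.5122 0.0906 0.0565] bed [0.5201 0.0074] Fbed [6.0456 1.4546] 0.7802475720068737 0.015585012671813102 (np.float64(6.990488076882665e-05), np.float64(99.24516575707678))
side shuttle_grip 0.75 326.976 282.816 [0.5164 0.0826 0.075 ] bedy -0.001156896725790224
side shuttle_notch 0.59 288.32 304.416 [0.5944 0.0977 0.032 ] bedy 0.0012347430046039942
top head_ball 0.85 257.728 205.488 [0.5931 0.1123 0.032 ] bedy 0.01587714068878701
top lock_grip 0.44 332.928 263.808 [ 0.4522 -0.0622  0.07  ] bedy -0.13385725659689704
12.3167 [0.5123 0.0905 0.0565] bed [0.5201 0.0073] Fbed [4.4128 1.9292] -0.33479589638693796 0.015721899519321028 (np.float64(6.340274692955777e-05), np.float64(99.24282498889464))
```

View pics/sidec1.png

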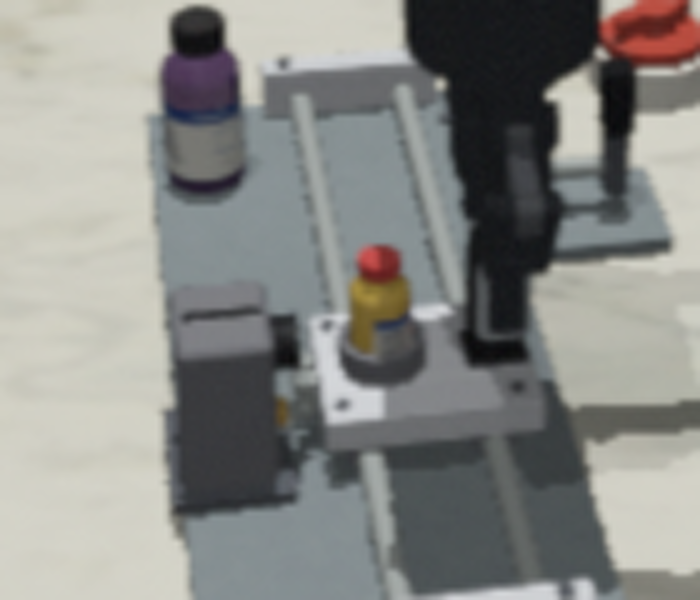

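```bash
python3 - <<'E'
import cv2
a=cv2.imread('pics/side1.png')[292:326,272:306];cv2.imwrite('pics/sc2.png',cv2.resize(a,None,fx=17,fy=17,interpolation=2))
E
```

```text
(no output)
```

View pics/sc2.png

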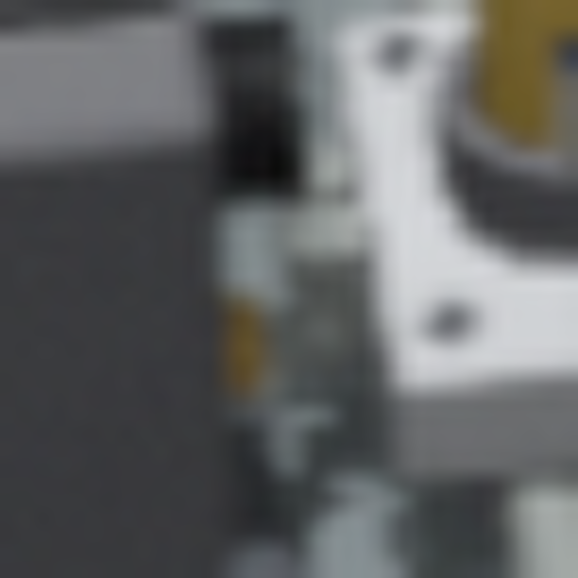

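>>> {"method": "arm_command", "body": {"deltas": [{"dx": 0,"dy": 0.001,"dz": 0,"yaw": 0},{"dx": -0.0005,"dy": 0.002,"dz": 0,"yaw": 0},{"dx": -0.0005,"dy": 0.003,"dz": 0,"yaw": 0},{"dx": -0.0005,"dy": 0.003,"dz": 0,"yaw": 0},{"dx": -0.0005,"dy": 0.003,"dz": 0,"yaw": 0},{"dx": -0.0005,"dy": 0.003,"dz": 0,"yaw": 0},{"dx": -0.0005,"dy": 0.003,"dz": 0,"yaw": 0},{"dx": -0.0005,"dy": 0.003,"dz": 0,"yaw": 0}]}}

```text
time_s: 12.98
tool_pos: [0.5119, 0.0929, 0.0565]
eef_rot: [-0.0, -0.08, 0.997, -0.0]
wrist_force: [0.3, -3.6, 2.3]
opening: 0.0157
```

```bash
python3 st.py
```

```text
12.9833 [0.5119 0.0929 0.0565] bed [0.5201 0.0097] Fbed [-0.2916 -3.5606] 2.310034066456639 0.01565127576155357 (np.float64(4.588011873036319e-07), np.float64(99.22016516842743))
```

>>> {"method": "arm_command", "body": {"deltas": [{"dx": 0,"dy": 0.001,"dz": 0,"yaw": 0},{"dx": 0,"dy": 0.002,"dz": 0,"yaw": 0},{"dx": 0,"dy": 0.002,"dz": 0,"yaw": 0},{"dx": 0,"dy": 0.002,"dz": 0,"yaw": 0},{"dx": 0,"dy": 0.002,"dz": 0,"yaw": 0},{"dx": 0,"dy": 0.002,"dz": 0,"yaw": 0},{"dx": 0,"dy": 0.002,"dz": 0,"yaw": 0},{"dx": 0,"dy": 0.002,"dz": 0,"yaw": 0}]}}

```text
time_s: 13.65
tool_pos: [0.5118, 0.0934, 0.0565]
eef_rot: [-0.0, -0.08, 0.997, -0.002]
wrist_force: [2.1, -9.9, 3.1]
opening: 0.0156
```

```bash
python3 st.py
```

```text
13.65 [0.5118 0.0934 0.0565] bed [0.5201 0.0102] Fbed [  0.4539 -10.0565] 3.120421685402405 0.015620940233324264 (np.float64(-0.00016273305615107525), np.float64(99.16141609978561))
```

>>> {"method": "arm_command", "body": {"deltas": [{"dx": 0,"dy": 0.001,"dz": 0,"yaw": 0},{"dx": 0,"dy": 0.001,"dz": 0,"yaw": 0},{"dx": 0,"dy": 0.002,"dz": 0,"yaw": 0},{"dx": 0,"dy": 0.002,"dz": 0,"yaw": 0},{"dx": 0,"dy": 0.003,"dz": 0,"yaw": 0},{"dx": 0,"dy": 0.003,"dz": 0,"yaw": 0},{"dx": 0,"dy": 0.003,"dz": 0,"yaw": 0},{"dx": 0,"dy": 0.003,"dz": 0,"yaw": 0}]}}

```text
time_s: 14.32
tool_pos: [0.5112, 0.0968, 0.0564]
eef_rot: [-0.0, -0.08, 0.997, -0.001]
wrist_force: [1.0, -7.8, 2.7]
opening: 0.0152
```

```bash
python3 st.py
```

```text
14.3167 [0.5112 0.0968 0.0564] bed [0.5201 0.0136] Fbed [-0.2543 -7.9071] 2.659327649926681 0.015232101441865641 (np.float64(-0.00013933758792019388), np.float64(99.16983846834873))
```

>>> {"method": "arm_command", "body": {"deltas": [{"dx": 0,"dy": 0.001,"dz": 0,"yaw": 0},{"dx": 0,"dy": 0.001,"dz": 0,"yaw": 0},{"dx": 0,"dy": 0.002,"dz": 0,"yaw": 0},{"dx": 0,"dy": 0.002,"dz": 0,"yaw": 0},{"dx": 0,"dy": 0.003,"dz": 0,"yaw": 0},{"dx": 0,"dy": 0.003,"dz": 0,"yaw": 0},{"dx": 0,"dy": 0.003,"dz": 0,"yaw": 0},{"dx": 0,"dy": 0.003,"dz": 0,"yaw": 0}]}}

```text
time_s: 14.98
tool_pos: [0.5103, 0.1022, 0.0564]
eef_rot: [-0.0, -0.081, 0.997, 0.001]
wrist_force: [-4.3, 3.0, 5.7]
opening: 0.0157
```

```bash
python3 st.py
```

```text
14.9833 [0.5103 0.1022 0.0564] bed [0.5201 0.0192] Fbed [-3.7471  3.695 ] 5.746547803888948 0.015655933722543352 (np.float64(0.0001693623424764152), np.float64(99.28097044329151))
```

>>> {"method": "arm_command", "body": {"deltas": [{"dx": 0,"dy": 0.001,"dz": 0,"yaw": 0},{"dx": 0,"dy": 0.002,"dz": 0,"yaw": 0},{"dx": 0,"dy": 0.003,"dz": 0,"yaw": 0},{"dx": 0,"dy": 0.003,"dz": 0,"yaw": 0},{"dx": 0,"dy": 0.003,"dz": 0,"yaw": 0},{"dx": 0,"dy": 0.003,"dz": 0,"yaw": 0},{"dx": 0,"dy": 0.003,"dz": 0,"yaw": 0},{"dx": 0,"dy": 0.003,"dz": 0,"yaw": 0}]}}

```text
time_s: 15.65
tool_pos: [0.5099, 0.1051, 0.0565]
eef_rot: [-0.0, -0.081, 0.997, 0.001]
wrist_force: [-3.7, 3.4, 4.5]
opening: 0.0156
```

```bash
python3 st.py
```

```text
15.65 [0.5099 0.1051 0.0565] bed [0.5201 0.0221] Fbed [-3.11    3.9312] 4.511066754603731 0.01558827928818087 (np.float64(0.00015192547606762078), np.float64(99.27469317138434))
```

>>> {"method": "arm_command", "body": {"deltas": [{"dx": 0,"dy": 0.001,"dz": 0,"yaw": 0},{"dx": 0,"dy": 0.001,"dz": 0,"yaw": 0},{"dx": 0,"dy": 0.001,"dz": 0,"yaw": 0},{"dx": 0,"dy": 0.001,"dz": 0,"yaw": 0},{"dx": 0,"dy": 0.001,"dz": 0,"yaw": 0},{"dx": 0,"dy": 0.001,"dz": 0,"yaw": 0},{"dx": 0,"dy": 0.001,"dz": 0,"yaw": 0},{"dx": 0,"dy": 0.001,"dz": 0,"yaw": 0}]}}

```text
time_s: 16.32
tool_pos: [0.5097, 0.1058, 0.0564]
eef_rot: [-0.0, -0.081, 0.997, 0.001]
wrist_force: [-2.9, 2.8, 5.1]
opening: 0.0156
```

```bash
python3 st.py
```

```text
16.3167 [0.5097 0.1058 0.0564] bed [0.5201 0.0228] Fbed [-2.4071  3.2341] 5.106277493629116 0.015578702933917759 (np.float64(0.00012634288954222782), np.float64(99.2654834402352))
```

>>> {"method": "arm_command", "body": {"deltas": [{"dx": 0,"dy": 0.0005,"dz": 0,"yaw": 0},{"dx": 0,"dy": 0.0005,"dz": 0,"yaw": 0},{"dx": 0,"dy": 0.0005,"dz": 0,"yaw": 0},{"dx": 0,"dy": 0.0005,"dz": 0,"yaw": 0},{"dx": 0,"dy": 0.0005,"dz": 0,"yaw": 0},{"dx": 0,"dy": 0.0005,"dz": 0,"yaw": 0},{"dx": 0,"dy": 0.0005,"dz": 0,"yaw": 0},{"dx": 0,"dy": 0.0005,"dz": 0,"yaw": 0}]}}

```text
time_s: 16.98
tool_pos: [0.5097, 0.1059, 0.0565]
eef_rot: [-0.0, -0.081, 0.997, 0.0]
wrist_force: [-3.3, 1.1, 5.2]
opening: 0.0155
```

```bash
python3 st.py
```

```text
16.9833 [0.5097 0.1059 0.0565] bed [0.5201 0.0229] Fbed [-3.0917  1.5953] 5.237057666085377 0.015506830257387702 (np.float64(8.099688069261251e-05), np.float64(99.24915887704934))
```

```bash
python3 - <<'E'
from h import *
ims=[]
for c in ["side","top"]:
    im,_=read_camera(c);cv2.imwrite(f"pics/{c}2.png",im);ims.append(im)
    for t,z in [("shuttle_notch",.032),("head_ball",.032),("lock_grip",.07)]:
        for r in tip_of(c,t)[:1]:
            u,v=r["position"][0]*640,r["position"][1]*480;p=atz(c,u,v,z)
            print(c,t,r["p"],u,v,p,"bed",.9871*p[0]+.1602*p[1],-.1602*p[0]+.9871*p[1])
a=cv2.resize(ims[0][200:340,230:420],(800,590),interpolation=2);cv2.imwrite("pics/s2c.png",a)
E
python3 st.py
```

```text
side shuttle_notch 0.56 288.896 313.296 [0.5914 0.1258 0.032 ] bed 0.6039639916357515 0.029396670234366956
side head_ball 0.87 288.576 309.792 [0.5928 0.1149 0.032 ] bed 0.6035168683442023 0.01842050138325703
side lock_grip 0.7 356.03200000000004 251.184 [ 0.4509 -0.0452  0.07  ] bed 0.4378856904535896 -0.1168399479117461
top head_ball 0.91 256.704 204.38400000000001 [0.5957 0.1147 0.032 ] bed 0.6064150500193634 0.017808763792338186
top lock_grip 0.7 331.32800000000003 261.888 [ 0.4566 -0.0586  0.07  ] bed 0.44135921320879085 -0.13103338775414677
17.3833 [0.5097 0.1059 0.0565] bed [0.5201 0.0229] Fbed [-3.4528  1.9011] 5.423733264141953 0.015495686109351505 (np.float64(8.1456132685847e-05), np.float64(99.2493242077669))
```

View pics/s2c.png

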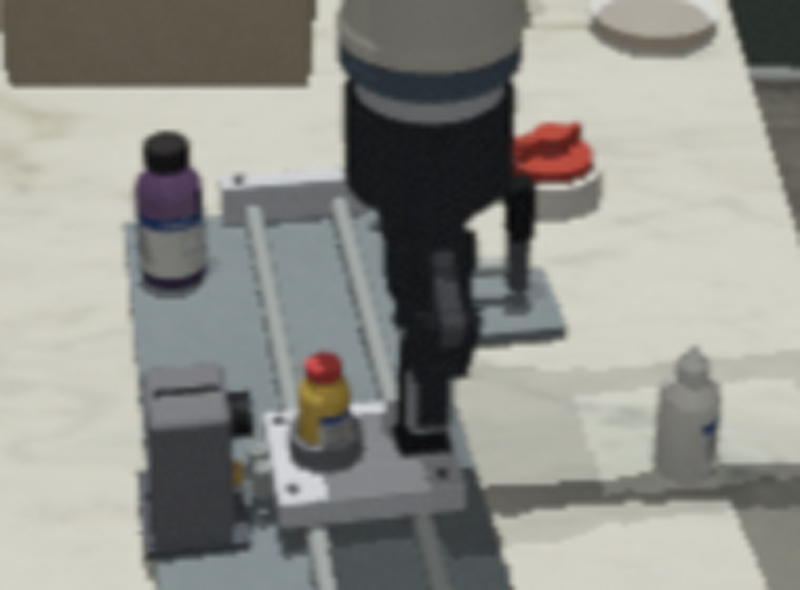

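View pics/top2.png

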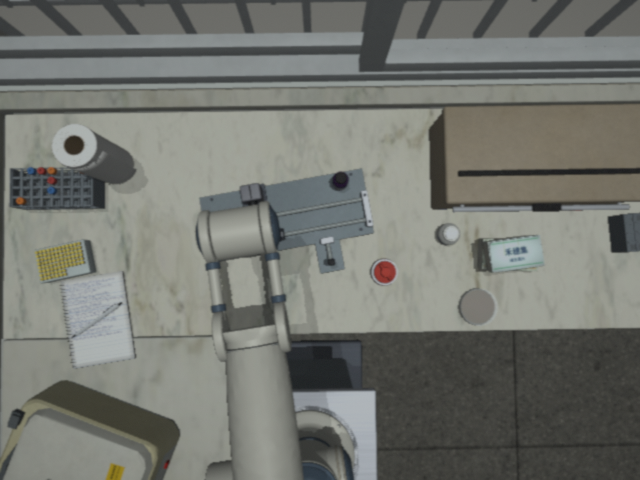

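```bash
python3 -c "
from h import *
print(env.finish_job())"
```

```text
the job is handed in; nothing more can be done
None
```

I drew the transport lock out to its end stop, then pinched the shuttle's grip and slid the shuttle left into the head's detent. I handed the job in at about 17.4 s, with the fingers still pinching the grip and standing still.

**Lock:** The knob moved about 28 mm, then met firm resistance of about 14 N. The later pictures show it still drawn out and the bolt clear of the rods.

**Detent:**
- The push against the shuttle rose to about 10 N at the first ridge. This began about 13 mm before the final position, against the 14 mm given.
- It then turned into a pull of about 4 N past the crest and fell to under 2 N at rest. That is about the reading I had before the ball made contact.
- The last 0.5 mm I commanded moved the shuttle only about 0.1 mm, so I take it as seated. I did not push further to confirm.

**Position check:** Along the rods, the grip stopped at 0.0229 m. The estimate from ridge contact was about 0.0235 m, and the wrist camera's view of the ball gave 0.022–0.024 m.

**Checks that disagreed:** The network's final estimates of the ball from the side and top cameras read about 5 mm short (0.018 m). Its side-camera estimate of the notch read about 6 mm far (0.029 m). I trusted the force readings over these.

The stain bottle, dropper, timer and white bottle look unmoved in the last pictures.

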